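# Load the bread carrier and hold it up level

## Robot

A 7-joint arm with a two-finger parallel gripper is mounted at the origin on the work surface. World frame = base frame: x ahead of the robot, y to its left, z up, the work surface at z = 0. Lengths are in m, angles in rad, forces in N, time in s.
With the tool pointing down it reaches from about 0.425 to 0.875 m from the base axis. Payload 4.7 kg.
Tool frame: the origin (TCP) lies between the finger pads; the fingertips stand 14 mm ahead of it and the grasp point (between the pads) lies 5 mm behind it; z points along the fingers, y is the line along which they close (so a half turn about z gives the same grasp; the last joint's range is limited). The gripper opens to 87 mm and grips with 3 to 60 N. Pads are 19 mm wide; open, the fingers measure 117 mm over their backs; the gripper's body (75 mm by 190 mm) begins 51 mm behind the grasp point.
Start: joints at [1.118, 0.321, -0.07, 1.45, 0.023, 1.371, -0.057], TCP at [0.293, -0.58, 0.237] pointing down, gripper open.
Joint ranges: [-2.86, 2.86], [-0.3, 2.09], [-1.38, 1.24], [0.06, 2.45], [-1.56, 4.7], [0.09, 2.05], [-2.69, 2.69]. Speed limits (rad/s): [2.57, 2.57, 3.14, 3.14, 3.14, 3.14, 3.14].

## Interface

Orientations are given as a rotation vector (axis times angle).
In Python, from bench import ctrl gives the robot as it stands.
- The arm moves only by the shell command python3 -m inch 'ROWS' [OPENING] [FORCE]. ROWS is JSON, a list of rows, each a list of 6 numbers: the shift along the world's x, y, z in mm, then the turn, a rotation vector about the world's x, y, z in degrees. In form: [[tx, ty, tz, rx, ry, rz], ...]. A call has 1 to 20 rows; each row is the pose to reach, as a shift and turn from the pose commanded when the call began; what a row does not reach only later rows make up. A row lasts 1/8 s, in which the tool goes at most 62.5 mm and 10.7 degrees, less where a joint would pass 70% of its speed; a pose out of reach is approached as far as the arm can. A call with a gripper value outside its range is refused whole. OPENING is the finger opening in mm, from 0 to 87, set as the call begins (- or left out, the last holds). The fingers move at their own pace and stop on an object; FORCE is the grip in N (left out, the last holds). Time passes only in rows, so rows that repeat a pose let the fingers close. It gives the time, the measured TCP pose, the force, the opening and the grip force at its end, in the units of the state.
- ctrl.get_state(): the state, without advancing time (a new reading comes with each control period).
- ctrl.get_image(name): name is "scene" or "top" or "wrist"; returns (picture, depth): 420x560x3 uint8, red, green, blue; 420x560 float32, m along the optical axis (not along the pixel's ray), 0 where there is no reading.
- ctrl.camera_params(name): a dict with "mtx" (3x3 intrinsics, pixels), "T" (4x4, takes a point from camera to world coordinates). Camera axes: x right, y down, z forward; pixel columns grow to the right and rows downward; lengths in m; the calibration is good to about 2 mm. A picture is of the moment at which its call begins: read the wrist's pose just before it. camera_params takes no time and is no camera call; for the wrist camera it gives the pose at the moment of the call.
- ctrl.close_job(): hands the job in; it is judged then, once.
The state is a dict: "time": time; "joint_positions": joint angles; "qd": joint speeds; "joint_torque": joint torques, N m; "position": TCP position; "tool_rot": TCP orientation; "ft_force": force on the tool from outside, world axes, zero at the start; "torque": the same for the moment, N m; "grip_width": opening from 0.0 (shut) to 1.0 (fully open); "grip_force": force on a finger pad.
Only numpy, scipy, OpenCV 4.12 (cv2) and the standard library are available. Lean on these libraries where they do the work, as an engineer would, in place of code of your own. Each camera call takes 0.05 s, during which the arm holds its last target. There are 200 camera calls.

## Task

Stand the green bread pack upright in the empty half of the wooden bread carrier, setting it down rather than dropping it, and let go of it. Then take the carrier by the middle of its handle bar, lift it at least 10 cm straight off its dark wooden stand and finish while still holding it there, level and still, with the green and the yellow pack both standing in it. Leave the black pack, the jar and the bowl where they are.

Things in the scene. Friction and masses are not known exactly. Their poses are not given: they have to be found in the camera images.
- carrier: Open pale-wood bread carrier, loose, about 0.35 kg empty. Outside 302 mm long (its x) by 110 mm wide (its y); floor 6 mm thick, walls 40 mm high and 5 mm thick. A low divider (8 mm thick in x, up to 66 mm high) crosses its middle, splitting it into two halves, each about 142 mm by 100 mm inside. Above the middle a handle bar on two posts (12 by 10 mm, at y = -45 and +45 mm). Origin at the centre of the underside, z up. It may be turned any way on its stand.
- carrier_grip (a point): Centre of the carrier's handle bar, 145 mm above the carrier's underside. The bar is brown wood, 110 mm long along the carrier's y, 22 mm wide along its x, 24 mm tall. Axes as the carrier. Nothing lies directly under it but the divider; the packs in the carrier reach 96 mm above the carrier's underside.
- empty_half (a point): Point on the carrier's inner floor at the centre of the empty half (75 mm from the middle, at the carrier's -x), 6 mm above its underside. Axes as the carrier.
- full_half (a point): Point on the carrier's inner floor at the centre of the half that already holds the yellow pack (at the carrier's +x, 75 mm from the middle). Axes as the carrier.
- stand: Fixed dark-wood slab under the carrier, 320 by 130 by 20 mm high, lying on the counter. Origin at the centre of its underside.
- green_pack_center (a point): Centre of the green bread pack, a stiff block standing loose on the counter: 85 mm (its x) by 56 mm (its y) by 90 mm tall, about 0.25 kg. Brown window and white label with a red dot on its sides. Take it across its 56 mm width.
- yellow_pack_center (a point): Centre of the yellow bread pack, same size and mass as the green one, standing in the carrier's full half.
- black_pack_center (a point): Centre of the black bread pack, same size, standing on the counter near the green one; leave it alone.
- jar_center (a point): Centre of the amber glass jar with red lid, 66 mm across, 85 mm tall, standing on the counter; leave it alone.
- bowl: White bowl, 110 mm across, 45 mm high, on the counter; leave it alone. Origin at the centre of its underside.
There are look-alikes about, which are no part of the job. Leave any blue look-alike of the part that bears yellow_pack_center alone. What is shaped like the part that bears green_pack_center but purple is not meant.

How it is judged:
By the outcome, as a careful person would: the job done as asked, in the order asked, and still so for the second after the job is handed in, while the arm keeps its last pose, push and grip.
It also fails if it takes over 58 s, if anything falls off the work surface, if the arm or the gripper's body presses on something with over 40 N, if the wrist force passes 120 N, or if a joint passes its speed limit or range.

## Working session

There is one attempt and no reset: what is moved stays moved. The work goes in short steps, Python scripts to look and compute and a shell command to move; the robot and the scene stay as the last step left them, time stands still between calls to the robot, and variables do not carry over. Pictures are saved under pics/ and viewed, at most 10 in all, crops included, and the job is handed in when it is done.

```bash
mkdir -p pics; ls; python3 - <<'E'
from bench import ctrl
import cv2,numpy as np
s=ctrl.get_state();print(s['time'],s['position'],s['tool_rot'],s['grip_width'])
for n in('top','scene'):
    p,d=ctrl.get_image(n);cv2.imwrite(f'pics/{n}0.png',p[:,:,::-1]);np.savez(f'{n}0.npz',p=p,d=d,**ctrl.camera_params(n))
    print(n,ctrl.camera_params(n))
E
```

```text
pics
0.0 [ 0.29226083 -0.58003286  0.23547549] [-3.05467850e+00 -7.26305929e-01  8.10929527e-04] 1.002452885231407
top {'mtx': array([[408.75651261,   0.        , 275.10660256],
       [  0.        , 408.75651261, 203.6889944 ],
       [  0.        ,   0.        ,   1.        ]]), 'T': array([[-0.01463308, -0.9957621 ,  0.09079484,  0.40286822],
       [-0.99981699,  0.01569061,  0.01094465,  0.04125339],
       [-0.01232289, -0.09061807, -0.99580948,  1.38761505],
       [ 0.        ,  0.        ,  0.        ,  1.        ]])}
scene {'mtx': array([[486.6451584 ,   0.        , 280.28234438],
       [  0.        , 486.6451584 , 202.17683999],
       [  0.        ,   0.        ,   1.        ]]), 'T': array([[-0.79504826,  0.3884345 , -0.46585073,  1.18086508],
       [ 0.60617458,  0.48195973, -0.63266673,  0.921761  ],
       [-0.02122829, -0.78538746, -0.61864037,  0.98864036],
       [ 0.        ,  0.        ,  0.        ,  1.        ]])}
```

View pics/top0.png

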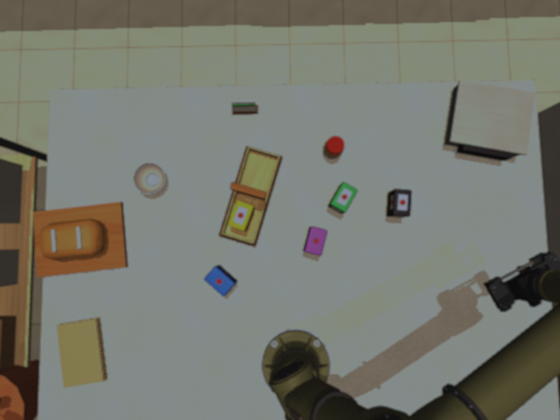

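View pics/scene0.png

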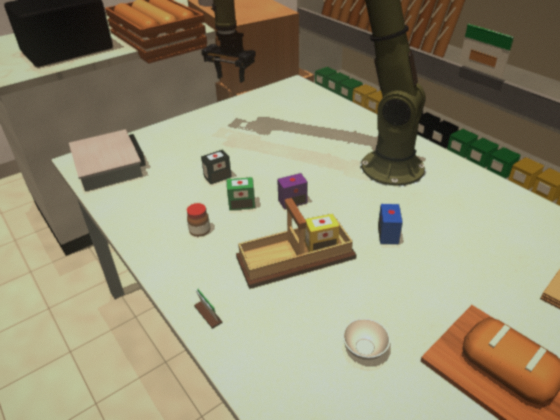

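Top view: candidates for the green pack are green (343,197), purple look-alike (316,241), black (399,202), and a small green sign (245,108). I choose green (343,197), white label with a red dot. The carrier is at (250,195), with yellow at (241,215), empty half up at (258,170), and blue look-alike at (220,281).

```bash
cat > h.py <<'E'
import numpy as np,cv2
def cloud(d,mtx,T):
    v,u=np.mgrid[:d.shape[0],:d.shape[1]]
    c=np.stack([(u-mtx[0,2])/mtx[0,0]*d,(v-mtx[1,2])/mtx[1,1]*d,d],-1)
    return c@T[:3,:3].T+T[:3,3]
def rect(P,m):
    (c,(a,b),_)=r=cv2.minAreaRect((P[m][:,:2]*1000).astype(np.float32))
    bx=cv2.boxPoints(r);e=max((bx[1]-bx[0],bx[2]-bx[1]),key=np.linalg.norm)
    return np.round(c,1),np.round(sorted((a,b)),1),round(float(np.degrees(np.arctan2(e[1],e[0])))%180,1),round(float(np.median(P[m][:,2])*1000),1),int(m.sum())
E
python3 - <<'E'
from h import *
f=np.load('top0.npz');p,d=f['p'],f['d'];P=cloud(d,f['mtx'],f['T'])
z=P[...,2]
def box(u0,u1,v0,v1):
    m=np.zeros(d.shape,bool);m[v0:v1,u0:u1]=1;return m
print('table z',np.median(z[box(330,420,260,290)]))
for n,b,lo,hi in[('green',(322,365,176,220),.08,.1),('black',(382,417,182,222),.08,.1),('purple',(300,332,222,260),.08,.1),('bar',(225,275,178,202),.15,.19),('yellow',(222,265,195,245),.1,.13),('carrier',(215,290,140,250),.05,.07),('stand',(210,295,135,255),.012,.028),('jar',(320,350,130,162),.07,.1),('carr_all',(210,295,135,255),.012,.2)]:
    m=box(*b)&(z>lo)&(z<hi)
    print(n,rect(P,m))
sub=cv2.resize(p[90:260,200:420,::-1],None,fx=3.6,fy=3.5,interpolation=cv2.INTER_CUBIC);cv2.imwrite('pics/crop1.png',sub)
E
```

```text
table z 0.0015722196466614324
green (array([ 541.3, -165. ]), array([56.3, 85.2]), 148.9, 91.7, 472)
black (array([ 520.6, -348.4]), array([56.8, 84.4]), 175.0, 91.3, 484)
purple (array([403. , -72.2]), array([56.2, 84.9]), 164.7, 91.2, 480)
bar (array([556.6, 134.6]), array([ 22.1, 109.6]), 72.8, 177.7, 285)
yellow (array([485.3, 163.3]), array([56.9, 84.8]), 158.9, 116.8, 495)
carrier (array([557.2, 134.5]), array([110.3, 302. ]), 162.6, 60.8, 451)
stand (array([549.4, 141.1]), array([130.5, 338.5]), 162.5, 24.8, 1518)
jar (array([ 711.6, -142.6]), array([55.2, 56.5]), 177.6, 86.5, 260)
carr_all (array([549.4, 141.1]), array([130.5, 338.5]), 162.5, 29.5, 3656)
```

View pics/crop1.png

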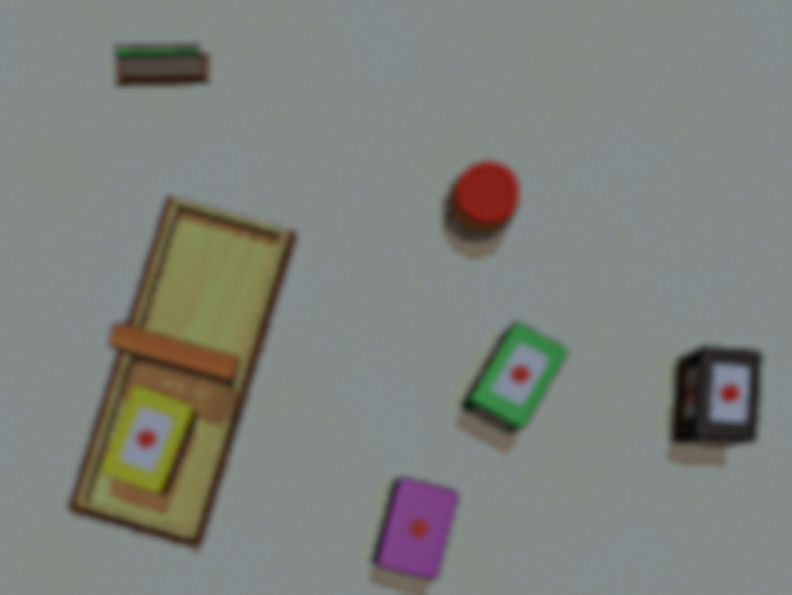

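```bash
python3 -m inch '[[15,25,0,0,0,-4],[42,71,-8,0,0,-10],[72,120,-20,0,0,-17],[102,170,-29,0,0,-24],[131,220,-37,0,0,-31],[161,270,-46,0,0,-38],[191,320,-54,0,0,-45],[218,365,-62,0,0,-51],[238,398,-67,0,0,-56],[248,415,-70,0,0,-58],[248,415,-70,0,0,-58],[248,415,-70,0,0,-58]]' 87 30
python3 - <<'E'
from bench import ctrl
from h import *
from scipy.spatial.transform import Rotation as R
s=ctrl.get_state();T=ctrl.camera_params('wrist')['T'];p,d=ctrl.get_image('wrist')
Rm=R.from_rotvec(s['tool_rot']).as_matrix()
print('tool y',np.degrees(np.arctan2(Rm[1,1],Rm[0,1])),'z',Rm[:,2],'cam in tool',Rm.T@(T[:3,3]-s['position']))
P=cloud(d,ctrl.camera_params('wrist')['mtx'],T);z=P[...,2]
hs=cv2.cvtColor(p,cv2.COLOR_RGB2HSV)
m=(z>.08)&(z<.1)&(np.hypot(P[...,0]-.541,P[...,1]+.165)<.06)
print(rect(P,m));print(s['joint_positions'])
cv2.imwrite('pics/w1.png',p[:,:,::-1])
E
```

```text
time: 1.6
position: [0.5398, -0.1669, 0.1664]
tool_rot: [3.024, -0.847, -0.001]
ft_force: [-0.2, -0.2, -1.0]
grip_width: 0.999
grip_force: 0.0
tool y -121.30390976638056 z [-8.80276919e-04 -7.14745719e-04 -9.99999357e-01] cam in tool [ 0.07411891 -0.00042124 -0.14954589]
(array([ 543. , -162.1]), array([56.1, 83.6]), 149.1, 91.3, 11308)
[ 0.51983355  0.20274784 -0.30101473  1.74855665  0.06504207  1.20058744
 -1.91612755]
```

View pics/w1.png

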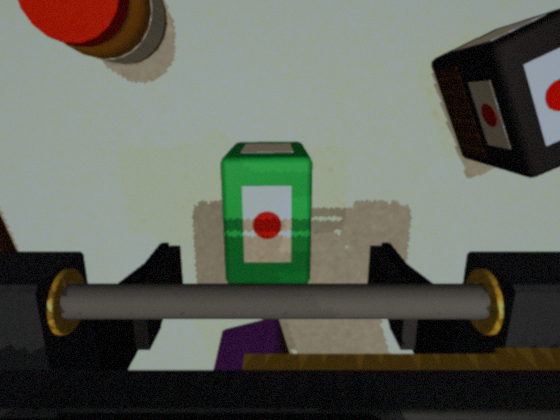

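The wrist view shows the green pack centred between the fingers (265,215), in agreement with the top view. The camera sits on tool +x, which will point away from the bar at the placing. Next is the descent and the grasp.

```bash
python3 -m inch '[[1,2,-10,0,0,0],[2,3,-30,0,0,0],[2,3,-55,0,0,0],[2,3,-78,0,0,0],[2,3,-92,0,0,0],[2,3,-98,0,0,0],[2,3,-100,0,0,0],[2,3,-100,0,0,0]]' 87 30
python3 -m inch '[[0,0,0,0,0,0],[0,0,0,0,0,0],[0,0,0,0,0,0],[0,0,0,0,0,0],[0,0,0,0,0,0],[0,0,0,0,0,0]]' 0 30
```

```text
time: 2.65
position: [0.543, -0.1627, 0.0672]
tool_rot: [3.025, -0.846, 0.002]
ft_force: [-0.1, 0.4, 0.4]
grip_width: 0.996
grip_force: 0.0
time: 3.4
position: [0.5425, -0.1626, 0.0667]
tool_rot: [3.025, -0.846, -0.0]
ft_force: [-0.9, -0.5, 0.9]
grip_width: 0.647
grip_force: 30.0
```

```bash
python3 -m inch '[[0,0,8,0,0,0],[0,0,25,0,0,0],[0,0,48,0,0,0],[0,0,70,0,0,0],[2,6,88,0,0,0],[8,24,97,0,0,1],[16,52,100,0,0,3],[27,86,100,0,0,5],[38,120,100,0,0,7],[49,154,100,0,0,9],[60,188,100,0,0,11],[70,220,100,0,0,12],[79,247,100,0,0,13],[84,263,100,0,0,13.7],[86,270,100,0,0,13.7],[86,270,100,0,0,13.7],[86,270,100,0,0,13.7]]'
python3 - <<'E'
from bench import ctrl
from h import *
from scipy.spatial.transform import Rotation as R
s=ctrl.get_state()
Rm=R.from_rotvec(s['tool_rot']).as_matrix();print('tool y',np.degrees(np.arctan2(Rm[1,1],Rm[0,1])))
p,d=ctrl.get_image('scene');c=ctrl.camera_params('scene');cv2.imwrite('pics/s2.png',cv2.resize(p[120:300,180:400,::-1],None,fx=3,fy=3))
E
```

```text
time: 5.52
position: [0.6285, 0.106, 0.1665]
tool_rot: [3.103, -0.482, -0.0]
ft_force: [-0.8, -0.3, -2.4]
grip_width: 0.639
grip_force: 30.0
tool y -107.65918974892003
```

View pics/s2.png

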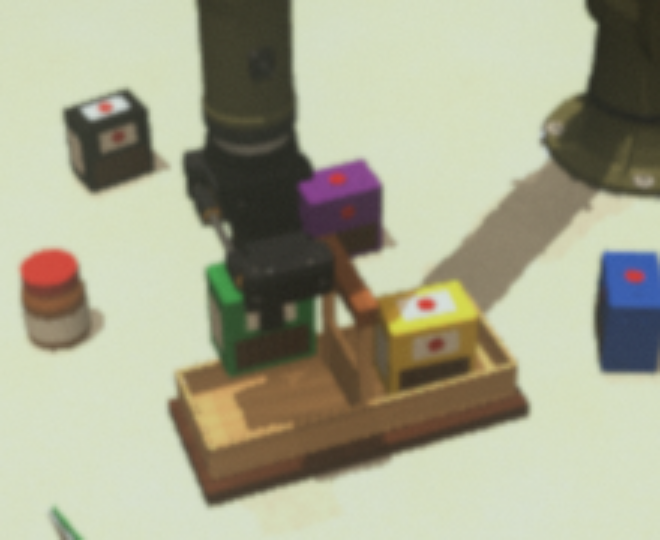

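The pack hangs upright over the empty half, clear of the bar. I'm lowering it.

```bash
python3 -m inch '[[0,1,-8,0,0,0],[0,1,-22,0,0,0],[0,1,-38,0,0,0],[0,1,-52,0,0,0],[0,1,-62,0,0,0],[0,1,-67,0,0,0],[0,1,-69,0,0,0],[0,1,-70,0,0,0],[0,1,-71,0,0,0],[0,1,-71,0,0,0]]'
python3 -m inch '[[0,0,-1,0,0,0],[0,0,-1,0,0,0]]'
```

```text
time: 6.82
position: [0.6286, 0.1085, 0.0958]
tool_rot: [-3.105, 0.479, -0.0]
ft_force: [0.3, -0.2, -2.4]
grip_width: 0.642
grip_force: 30.0
time: 7.08
position: [0.6285, 0.1085, 0.0946]
tool_rot: [3.105, -0.479, -0.0]
ft_force: [-0.8, -0.2, -3.3]
grip_width: 0.64
grip_force: 30.0
```

```bash
python3 -m inch '[[0,0,-0.5,0,0,0],[0,0,-1,0,0,0],[0,0,-1,0,0,0]]'
python3 -m inch '[[0,0,-0.5,0,0,0],[0,0,-1,0,0,0],[0,0,-1,0,0,0]]'
```

```text
time: 7.45
position: [0.6284, 0.1085, 0.0935]
tool_rot: [3.105, -0.479, -0.0]
ft_force: [-0.6, -0.6, -2.9]
grip_width: 0.64
grip_force: 30.0
time: 7.82
position: [0.6285, 0.1085, 0.0927]
tool_rot: [3.105, -0.479, 0.0]
ft_force: [0.2, -0.6, -1.5]
grip_width: 0.641
grip_force: 30.0
```

```bash
python3 -m inch '[[0,0,-0.3,0,0,0],[0,0,-0.6,0,0,0],[0,0,-0.6,0,0,0]]'
```

```text
time: 8.2
position: [0.6285, 0.1085, 0.0927]
tool_rot: [3.105, -0.479, 0.0]
ft_force: [-3.8, -0.7, 5.7]
grip_width: 0.642
grip_force: 30.0
```

```bash
python3 -m inch '[[0,0,0,0,0,0],[0,0,0,0,0,0],[0,0,0,0,0,0],[0,0,0,0,0,0],[0,0,3,0,0,0],[0,0,15,0,0,0],[0,0,45,0,0,0],[0,0,90,0,0,0],[0,0,125,0,0,0],[-2,1,137,0,0,4],[-7,3,137,0,0,12],[-15,6,137,0,0,22],[-24,9,137,0,0,32],[-33,12,137,0,0,42],[-42,15,137,0,0,52],[-50,18,137,0,0,62],[-58,21,137,0,0,72],[-65,24,137,0,0,82],[-70,26,137,0,0,88],[-71,26,137,0,0,90]]' 87
python3 -m inch '[[0,0,0,0,0,0],[0,0,0,0,0,0]]'
python3 - <<'E'
from bench import ctrl
from h import *
from scipy.spatial.transform import Rotation as R
s=ctrl.get_state()
Rm=R.from_rotvec(s['tool_rot']).as_matrix();print('tool y',np.degrees(np.arctan2(Rm[1,1],Rm[0,1])),s['joint_positions'])
out=[]
for n in('wrist','top'):
    c=ctrl.camera_params(n);p,d=ctrl.get_image(n);P=cloud(d,c['mtx'],c['T']);z=P[...,2]
    h,sa,v=cv2.split(cv2.cvtColor(p,cv2.COLOR_RGB2HSV))
    near=np.hypot(P[...,0]-.557,P[...,1]-.134)<.2
    for nm,lo,hi,h0,h1 in(('bar',.17,.185,0,180),('green',.105,.13,45,80),('yellow',.105,.13,20,34)):
        m=near&(z>lo)&(z<hi)&(h>=h0)&(h<=h1)
        if m.sum()>20: print(n,nm,rect(P,m))
    out.append(p[:,:,::-1])
cv2.imwrite('pics/w3.png',out[0])
E
```

```text
time: 10.7
position: [0.5575, 0.1348, 0.23]
tool_rot: [2.532, 1.857, 0.002]
ft_force: [0.3, -0.2, -0.4]
grip_width: 0.999
grip_force: 0.0
time: 10.95
position: [0.5578, 0.1343, 0.2292]
tool_rot: [2.536, 1.854, 0.0]
ft_force: [-0.4, -0.1, -1.2]
grip_width: 0.999
grip_force: 0.0
tool y -17.637429194308687 [ 0.3461829   0.22888352 -0.72452426  1.63619657  0.15550054  1.33515688
 -0.70961797]
wrist bar (array([560.5, 148.7]), array([22. , 89.3]), 72.9, 178.0, 5977)
wrist green (array([627.6, 109.7]), array([56.8, 84.6]), 162.9, 117.1, 6169)
wrist yellow (array([554.3, 139.5]), array([ 59.1, 231. ]), 158.6, 117.2, 8204)
top green (array([627.9,  83.3]), array([14.8, 62.2]), 161.2, 116.8, 71)
top yellow (array([461.9, 193.5]), array([20.8, 37.2]), 22.2, 116.4, 54)
```

View pics/w3.png

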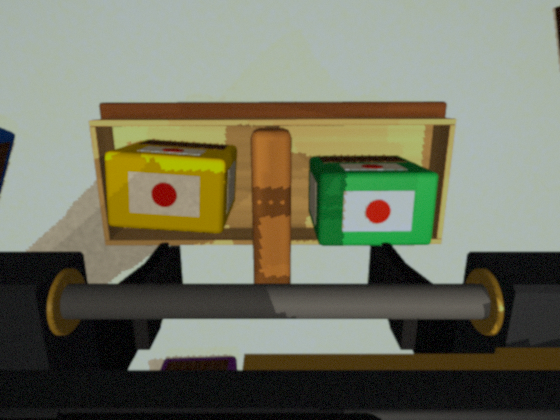

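The wrist view shows both packs upright in the carrier, yellow at (165,190) and green at (375,205), with the bar vertical at column 270 between the fingers. Going down onto the bar.

```bash
python3 -m inch '[[0,2,-8,0,0,0],[0,3,-24,0,0,0],[0,3,-42,0,0,0],[0,3,-58,0,0,0],[0,3,-67,0,0,0],[0,3,-70,0,0,0],[0,3,-70,0,0,0],[0,3,-70,0,0,0]]' 87
python3 -m inch '[[0,0,0,0,0,0],[0,0,0,0,0,0],[0,0,0,0,0,0],[0,0,0,0,0,0],[0,0,0,0,0,0],[0,0,0,0,0,0],[0,0,0,0,0,0],[0,0,0,0,0,0],[0,0,0,0,0,0],[0,0,0,0,0,0]]' 0 50
```

```text
time: 12.05
position: [0.5579, 0.1377, 0.1596]
tool_rot: [2.534, 1.856, 0.002]
ft_force: [1.1, 0.2, -0.3]
grip_width: 0.999
grip_force: 0.0
time: 13.3
position: [0.5571, 0.1377, 0.1589]
tool_rot: [-2.534, -1.857, 0.001]
ft_force: [-1.8, 0.4, 1.7]
grip_width: 0.246
grip_force: 50.0
```

```bash
python3 -m inch '[[0,0,2,0,0,0],[0,0,5,0,0,0],[0,0,10,0,0,0],[0,0,16,0,0,0],[0,0,24,0,0,0],[0,0,33,0,0,0],[0,0,43,0,0,0],[0,0,53,0,0,0],[0,0,64,0,0,0],[0,0,75,0,0,0],[0,0,86,0,0,0],[0,0,97,0,0,0],[0,0,107,0,0,0],[0,0,115,0,0,0],[0,0,122,0,0,0],[0,0,127,0,0,0],[0,0,129,0,0,0],[0,0,130,0,0,0],[0,0,130,0,0,0],[0,0,130,0,0,0]]'
python3 -m inch '[[0,0,0,0,0,0],[0,0,0,0,0,0],[0,0,0,0,0,0],[0,0,0,0,0,0]]'
python3 - <<'E'
from bench import ctrl
from h import *
s=ctrl.get_state();print(s['torque'],s['ft_force'])
for n in('wrist',):
    c=ctrl.camera_params(n);p,d=ctrl.get_image(n);P=cloud(d,c['mtx'],c['T']);z=P[...,2]
    h=cv2.cvtColor(p,cv2.COLOR_RGB2HSV)[...,0];near=np.hypot(P[...,0]-.557,P[...,1]-.134)<.2
    for nm,h0,h1 in(('green',45,80),('yellow',20,34)):
        m=near&(z>.235)&(z<.26)&(h>=h0)&(h<=h1)
        A=np.c_[P[m][:,:2]-P[m][:,:2].mean(0),np.ones(m.sum())];k=np.linalg.lstsq(A,P[m][:,2],rcond=None)[0]
        print(nm,rect(P,m),'tilt deg',np.degrees(k[:2]))
    m=near&(z>.17)&(z<.2);print('rim',rect(P,m))
p,d=ctrl.get_image('scene');cv2.imwrite('pics/s4.png',cv2.resize(p[60:320,150:430,::-1],None,fx=2.3,fy=2.3))
E
```

```text
time: 15.8
position: [0.5574, 0.1374, 0.2887]
tool_rot: [-2.534, -1.856, 0.001]
ft_force: [0.5, -0.4, -9.0]
grip_width: 0.246
grip_force: 50.0
time: 16.3
position: [0.5575, 0.1375, 0.289]
tool_rot: [2.534, 1.856, 0.0]
ft_force: [-0.4, -0.5, -8.0]
grip_width: 0.248
grip_force: 50.0
[ 0.03852232 -0.03233518  0.02516077] [-0.44003188 -0.54817717 -7.95917104]
green (array([630. , 114.9]), array([45.2, 84.9]), 162.5, 247.1, 6915) tilt deg [-0.25711112 -3.70219239]
yellow (array([560.3, 157.6]), array([ 60.1, 237. ]), 167.6, 247.1, 12223) tilt deg [-1.1720915  -3.05329105]
rim (array([558.9, 140.5]), array([106.3, 302.8]), 162.6, 190.4, 9909)
```

View pics/s4.png

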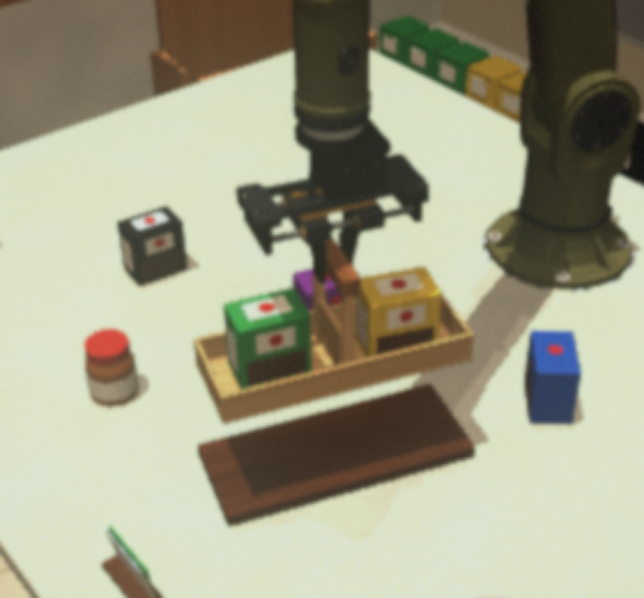

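The carrier hangs clear of the stand with both packs upright. I'll check its level once more with tighter masks, then hand in.

```bash
python3 - <<'E'
from bench import ctrl
from h import *
c=ctrl.camera_params('wrist');p,d=ctrl.get_image('wrist');P=cloud(d,c['mtx'],c['T']);z=P[...,2]
h=cv2.cvtColor(p,cv2.COLOR_RGB2HSV)[...,0]
u=np.array([-.954,.299]);w=np.array([-.299,-.954]);q=P[...,:2]-[.557,.137];a=q@u*1000;b=q@w*1000
for s in(-1,1):
  m=(a*s>55)&(a*s<100)&(b>-25)&(b<25)&(z>.235)&(z<.26)
  k=np.polyfit(b[m],z[m]*1000,1);print(s,m.sum(),np.median(z[m]),'tilt about x deg',np.degrees(k[0]),b[m].min(),b[m].max())
# rim of the far long wall, end to end
m=(abs(b+52.5)<2)&(abs(a)<145)&(z>.18);k=np.polyfit(a[m],z[m]*1000,1);print('rim slope deg',np.degrees(k[0]))
for i in range(2):
  s=ctrl.get_state();print(s['position'],s['grip_width'],s['time'])
E
```

```text
-1 4546 0.2475480251613073 tilt about x deg 9.917046581459566 -23.6520483774557 7.268089206356896
1 4375 0.2475923357316665 tilt about x deg 0.3400274368102727 -24.998945300551405 7.769544553114237
rim slope deg -0.02080028686037912
[0.55752234 0.13751162 0.2889867 ] 0.2421913059857941 16.45
[0.55752234 0.13751162 0.2889867 ] 0.2421913059857941 16.45
```

```bash
python3 - <<'E'
from bench import ctrl
from h import *
c=ctrl.camera_params('wrist');p,d=ctrl.get_image('wrist');P=cloud(d,c['mtx'],c['T']);z=P[...,2]
q=P[...,:2]-[.557,.137];a=q@[-.954,.299]*1000;b=q@[-.299,-.954]*1000
m=(a<-55)&(a>-100)&(b>-18)&(b<5)&(z>.235)&(z<.26)
t=np.degrees(np.polyfit(b[m],z[m],1)[0]*1000);print('green tilt',t)
if abs(t)<2: print(ctrl.close_job())
E
```

```text
green tilt 2.096074679177072
```

```bash
python3 - <<'E'
from bench import ctrl
from h import *
c=ctrl.camera_params('wrist');p,d=ctrl.get_image('wrist');P=cloud(d,c['mtx'],c['T']);z=P[...,2]
q=P[...,:2]-[.557,.137];a=q@[-.954,.299]*1000;b=q@[-.299,-.954]*1000
for s in(-1,1): print(s,[round(float(np.median(z[(a*s>55)&(a*s<100)&(abs(b-x)<1.5)&(z>.235)&(z<.26)]))*1000,1) for x in range(-21,8,3)])
E
```

```text
-1 [246.2, 247.4, 247.6, 247.5, 247.9, 247.9, 247.9, 248.0, 248.0, 247.9]
1 [247.4, 247.6, 247.6, 247.8, 247.7, 247.8, 247.8, 247.7, 247.5, 247.1]
```

The green top is flat across its face (247.4 to 248.0 mm); the apparent slope came from its rounded edge. It is level, so I'm handing in.

```bash
python3 -c "
from bench import ctrl
print(ctrl.close_job())"
```

```text
the job is handed in; nothing more can be done
None
```

The job is handed in at about 16.6 s: the green pack was set down upright in the empty half and released, and the carrier is held by the middle of its bar, level, about 13 cm above its stand with the green and yellow packs standing in it.

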